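# Find the concealed catch of the float box

## Task

Feel across the top of the wooden float box with the fingertips: one of its five look-alike dark inset caps is the concealed catch button, the other four are dummies. Press the one that gives, so that the drawer springs fully open, then let go of the button and leave the drawer open. Touch gently, do not lift anything, and leave the teaspoon, tamper and cup where they are.

Things in the scene. Friction and masses are not known exactly. Their poses are not given: they have to be found in the camera images.
- box: Low wooden cash box, fixed, 180 (x) x 300 (y) x 70 mm high. Origin: centre of its underside, z up, -x is its drawer front (towards the robot). Five identical dark caps are let into its flat top, at x = 0 and y = -104, -52, 0, +52, +104 mm. One of them, a different one each time and not told by sight, is the sprung catch button
- row_mid (a point): Centre of the middle cap's face. Each cap is 60 (box x) x 42 (box y) mm; its face is level, 68 mm above the worktop, 2 mm below the box's top round it. Four caps are rigid dummies
- catch (a joint): How far the catch button is pressed: 0 up, 0.005 m fully down. It starts to give at about 1.5 N and is fully down at about 5 N, and springs back when let go. The drawer is let go when it is about 0.003 m down
- drawer (a joint): How far the drawer has come out of the box along the box's -x: 0 shut and latched, 0.05 m fully open. Once let go a spring (about 2 N) drives it out in about a second; it has no handle, and does not latch again if pushed in
- teaspoon_a: Teaspoon with a purple handle, 133 x 27 x 13 mm, lying loose along the far strip of the box's top, about 65 mm behind the row of caps; origin under its middle
- tamper: Tamper with a wooden handle, 58 mm wide, 91 mm tall, standing loose to the left (+y) of the box; origin at the centre of its underside
- dosing_cup: Steel dosing cup, 59 mm wide, 52 mm tall, standing loose to the right (-y) of the box; origin at the centre of its underside
There are look-alikes about, which are no part of the job. Leave any turquoise look-alike of the tamper alone. What is shaped like the teaspoon_a but blue is not meant.

How it is judged:
By the outcome, as a careful person would: the job done as asked, in the order asked, and still so for the second after the job is handed in, with the robot touching nothing.
It also fails if it takes over 48 s, if anything falls off the work surface, if the arm or the gripper's body presses on something with over 40 N, if the wrist force passes 120 N, or if a joint passes its speed limit or range.

## Robot

A 6-joint arm with a two-finger parallel gripper is mounted at the origin on a cart in front of the work surface, level with it; the furniture and walls round the work are solid. World frame = base frame: x ahead of the robot, y to its left, z up, the work surface at z = 0. Lengths are in m, angles in rad, forces in N, time in s.
With the tool pointing down it reaches from about 0.275 to 0.725 m from the base axis. Payload 15.9 kg.
Tool frame: the origin (TCP) lies on the front face of the gripper's body, between the roots of the fingers; the fingertips stand 73 mm ahead of it and the grasp point (between the pads) lies 54 mm ahead of it; x points along the fingers, y is the direction in which the jaws open and shut, and the axes are right-handed (so a half turn about x gives the same grasp; the last joint's range is limited). The gripper opens to 85 mm and grips with 20 to 120 N. Pads are 22 mm wide; open, the fingers measure 114 mm over their backs; the gripper's body (76 mm by 85 mm) begins 54 mm behind the grasp point. The pads swing forward as they close: fully open they stand 13 mm farther back than shut.
Start: joints at [1.241, 0.213, -0.034, 1.323, 0, 1.571], TCP at [0.162, 0.473, 0.304] pointing down, gripper open.
Joint ranges: [-2.98, 2.98], [-0.74, 1.72], [-1.14, 1.35], [-2.1, 2.04], [-1.57, 1.44], [-3.14, 3.14]. Speed limits (rad/s): [1.89, 1.89, 2.39, 2.57, 3.14, 3.14].

## Interface

Orientations are given as a rotation vector (axis times angle).
In Python, from rig import manip, imaging, job gives the robot as it stands.
- The arm moves only by the tool send_rows, never from a script. Its argument "series" is a list of rows, each an object of numbers: "tx", "ty", "tz": the shift along the tool's x, y, z in mm; "roll": the turn about the tool's x in degrees. In form: [{"tx": .., "ty": .., "tz": .., "roll": ..}, ...]. A call has exactly 8 rows; each row shifts and turns the pose as measured when the row begins, along the tool's axes as they then stand; what a row does not reach is not made up. A row lasts 1/8 s, in which the tool goes at most 62.5 mm and 10.7 degrees, less where a joint would pass 70% of its speed; a pose out of reach is approached as far as the arm can. A call with a gripper value outside its range is refused whole. "hand" is the closure, from 0 (fully open) to 1 (shut), set as the call begins (left out, the last holds). The fingers move at their own pace and stop on an object; the grip force is fixed at half the most. Time passes only in rows, so rows that do not move let the fingers close, or fill a call up. It gives the time, the measured TCP pose, the force and the opening at its end, in the units of the state.
- manip.get_obs(): the state, without advancing time (a new reading comes with each control period).
- imaging.read_camera(name): name is "scene" or "top"; returns a dict with "frame" (400x640x3 uint8, blue, green, red), "z_map" (400x640 float32, m along the optical axis (not along the pixel's ray), 0 where there is no reading), "fx", "fy", "cx", "cy" (pixels), "distortion" ([k1, k2, p1, p2, k3] as OpenCV has them; the pictures are not rectified), "xyz" and "attitude" of the camera in the world. Camera axes: x right, y down, z forward; pixel columns grow to the right and rows downward; lengths in m; the calibration is good to about 2 mm. A picture is of the moment at which its call begins.
- job.finish_job(): hands the job in, once; it reports no verdict.
The state is a dict: "time_s": time; "joint_pos": joint angles; "qd": joint speeds; "tau": joint torques, N m; "ee_pos": TCP position; "tool_rot": TCP orientation; "force": force on the tool from outside, world axes, zero at the start; "moment": the same for the moment, N m; "finger_gap": finger opening in m.
Only numpy, scipy, OpenCV 4.12 (cv2) and the standard library are available. Lean on these libraries where they do the work, as an engineer would, in place of code of your own. Each camera call takes 0.05 s, during which the arm holds its last target. There are 200 camera calls.

## Working session

There is one attempt and no reset: what is moved stays moved. The work goes in short steps, Python scripts to look and compute and a tool call to move; the robot and the scene stay as the last step left them, time stands still between calls to the robot, and variables do not carry over. Pictures are saved under pics/ and viewed, about 8 in all and at most 12, crops included, and the job is handed in when it is done.

Besides the shell and the picture viewer there is one more tool, called after "Call:" as name([rows], argument=value, ...), one row to a line, values as JSON. send_rows: Moves the arm, as the interface text tells. Its arguments: {"type":"object","properties":{"series":{"type":"array","items":{"type":"object","properties":{"tx":{"type":"number"},"ty":{"type":"number"},"tz":{"type":"number"},"roll":{"type":"number"}}}},"hand":{"type":"number"}},"required":["series"]}

```bash
mkdir -p pics && cat > h.py <<'E'
import numpy as np, cv2
from scipy.spatial.transform import Rotation as R
from rig import manip, imaging, job
def cam(n,save=None):
    c=imaging.read_camera(n)
    if save: cv2.imwrite('pics/'+save,c['frame'])
    return c
def rot(a):
    a=np.asarray(a,float)
    return R.from_rotvec(a).as_matrix() if a.size==3 else (R.from_quat(a).as_matrix() if a.size==4 else a)
def world(c,u,v):
    K=np.array([[c['fx'],0,c['cx']],[0,c['fy'],c['cy']],[0,0,1]])
    p=cv2.undistortPoints(np.array([[[u,v]]],float),K,np.array(c['distortion']))[0,0]
    z=np.median([d for d in c['z_map'][int(v)-1:int(v)+2,int(u)-1:int(u)+2].ravel() if d>0] or [0])
    return np.array(c['xyz'])+rot(c['attitude'])@np.array([p[0]*z,p[1]*z,z])
E
python3 - <<'E'
from h import *
import pickle
for n in('top','scene'):
    c=cam(n,n+'1.png'); pickle.dump(c,open(n+'.pkl','wb')); print(n,c['xyz'],c['attitude'])
o=manip.get_obs();print(o)
E
```

```text
top [0.34097487 0.19994161 1.07990794] [-2.02602826  2.20187553 -0.23177964]
scene [ 0.20565395 -0.47991775  0.56331973] [-2.11413589  0.49313914 -0.28480553]
{'time_s': 0.1, 'joint_pos': array([ 1.24097789e+00,  2.13300731e-01, -3.49747945e-02,  1.32345965e+00,
       -6.51481592e-06,  1.57079343e+00]), 'qd': array([ 0.00166983, -0.00167729,  0.00212102, -0.00134392,  0.00141967,
       -0.0012097 ]), 'tau': array([-5.00681035e-04, -6.87245965e+01,  4.87805057e+01,  1.22130633e-02,
       -3.93572850e-05,  2.21074359e-06]), 'ee_pos': array([0.16186808, 0.47284838, 0.30347726]), 'tool_rot': array([ 0.25809853,  1.55540361, -0.25956039]), 'force': array([ 0.77470733,  0.50110409, -0.57041709]), 'moment': array([-2.46985948e-02,  8.45690255e-03,  4.39977855e-05]), 'finger_gap': 0.08533406214640633}
```

View pics/top1.png

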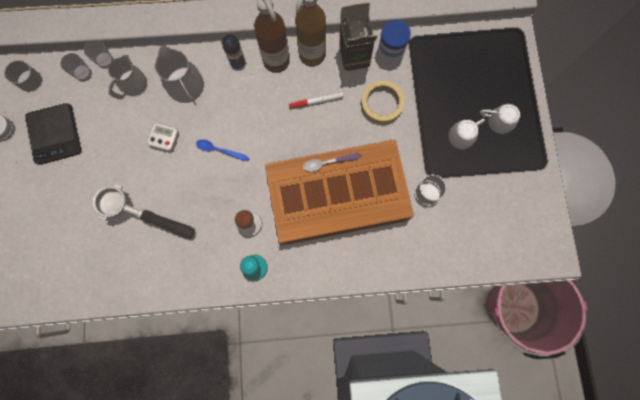

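View pics/scene1.png

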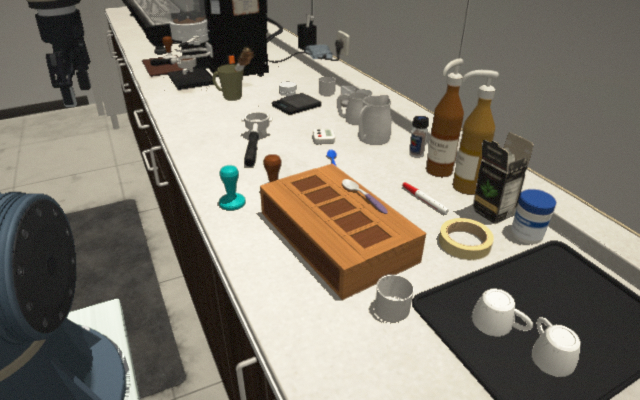

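The top view shows the box with its five caps at about (292,198), (316,194), (340,190), (362,186) and (385,181). The teaspoon is at (330,162), the tamper at (246,220), the cup at (430,190) and the turquoise look-alike at (254,266).

```bash
python3 - <<'E'
from h import *
import pickle
c=pickle.load(open('top.pkl','rb'))
P=[]
for u,v in [(292,198),(316,194),(340,190),(362,186),(385,181),(330,162),(246,220),(430,190),(254,266),(355,158)]:
    p=world(c,u,v);P.append(p);print(u,v,p.round(4))
d=P[4]-P[0];print('pitch',np.linalg.norm(d[:2])/4,'box yaw',np.degrees(np.arctan2(*(-d[:2])[::1])))
# refine: dark-cap segmentation
g=cv2.cvtColor(c['frame'],cv2.COLOR_BGR2GRAY)
t=g[165:215,275:402]; m=(t<75).astype(np.uint8)
n,l,s,ce=cv2.connectedComponentsWithStats(m)
for i in range(1,n):
    if s[i,4]>150: print(s[i,4],ce[i]+[275,165],world(c,*(ce[i]+[275,165])).round(4))
o=manip.get_obs();print(rot(o['tool_rot']).round(3))
E
```

```text
292 198 [0.5472 0.2514 0.0666]
316 194 [0.5512 0.1979 0.0694]
340 190 [0.5557 0.1444 0.0697]
362 186 [0.5609 0.0951 0.0687]
385 181 [0.568  0.0432 0.0688]
330 162 [0.6183 0.1613 0.0804]
246 220 [0.5027 0.3508 0.0912]
430 190 [ 0.5523 -0.0694  0.0037]
254 266 [0.4048 0.3391 0.0894]
355 158 [0.6242 0.1049 0.0757]
pitch 0.0522968677640912 box yaw -5.7043420127969275
[[-0.     0.324  0.946]
 [-0.001  0.946 -0.324]
 [-1.    -0.001  0.   ]]
```

Call:
send_rows([
  {"tz":50,"ty":-10},
  {"tz":50,"ty":-10},
  {"tz":50,"ty":-10},
  {"tz":50,"ty":-10},
  {"tz":50,"ty":-10},
  {"tz":50,"ty":-10},
  {"tz":50,"ty":-10},
  {"tz":50,"ty":-10},
], hand=1)

```text
invalid input at $.series[0]: expected keys tx, ty, tz, roll
```

Call:
send_rows([
  {"tx":0,"tz":50,"ty":-10,"roll":0},
  {"tx":0,"tz":50,"ty":-10,"roll":0},
  {"tx":0,"tz":50,"ty":-10,"roll":0},
  {"tx":0,"tz":50,"ty":-10,"roll":0},
  {"tx":0,"tz":50,"ty":-10,"roll":0},
  {"tx":0,"tz":50,"ty":-10,"roll":0},
  {"tx":0,"tz":50,"ty":-10,"roll":0},
  {"tx":0,"tz":50,"ty":-10,"roll":0},
], hand=1)

```text
time_s: 1.1
ee_pos: [0.5223, 0.2627, 0.3012]
tool_rot: [0.251, 1.559, -0.257]
force: [-0.2, 1.2, 0.2]
finger_gap: 0.0005
```

```bash
cat >> h.py <<'E'
MID=np.array([0.5564,0.1464]); BX=np.array([.995,.099]); BY=np.array([-.099,.995])
def plan(k):   # k=cap offset in m along box y ; prints tool-frame shift to go over it
    o=manip.get_obs(); Rm=rot(o['tool_rot']); p=o['ee_pos']
    t=np.append(MID+k*BY,p[2]); d=Rm.T@(t-p)*1e3
    print('t',o['time_s'],'pos',p.round(4),'shift mm',d.round(1),'y yaw',np.degrees(np.arctan2(Rm[1,1],Rm[0,1])).round(1),'F',o['force'].round(2),'gap',round(o['finger_gap'],4), 'down',Rm[:,0].round(3))
E
python3 -c "
from h import *
plan(.104)"
```

```text
t 1.1 pos [0.5223 0.2627 0.3012] shift mm [-0.  -4.6 26.6] y yaw 71.5 F [-0.2   1.2   0.18] gap 0.0005 down [-0.003 -0.003 -1.   ]
```

Call:
send_rows([
  {"tx":20,"tz":13,"ty":-2,"roll":0},
  {"tx":20,"tz":13,"ty":-2,"roll":0},
  {"tx":20,"tz":0,"ty":0,"roll":-8},
  {"tx":20,"tz":0,"ty":0,"roll":-8},
  {"tx":20,"tz":0,"ty":0,"roll":-8},
  {"tx":20,"tz":0,"ty":0,"roll":0},
  {"tx":15,"tz":0,"ty":0,"roll":0},
  {"tx":0,"tz":0,"ty":0,"roll":0},
])

```text
time_s: 2.1
ee_pos: [0.548, 0.246, 0.1582]
tool_rot: [-0.086, 1.578, 0.077]
force: [-0.7, -0.2, -0.9]
finger_gap: -0.0
```

```bash
python3 -c "
from h import *
plan(.104)
c=cam('scene','s2.png')
cv2.imwrite('pics/s2c.png',cv2.resize(c['frame'][100:320,200:460],None,fx=2.5,fy=2.5))"
```

```text
t 2.1 pos [0.548  0.246  0.1582] shift mm [-0.   4.1 -1.5] y yaw 95.9 F [-0.68 -0.23 -0.86] gap -0.0 down [-0.008 -0.006 -1.   ]
```

View pics/s2c.png

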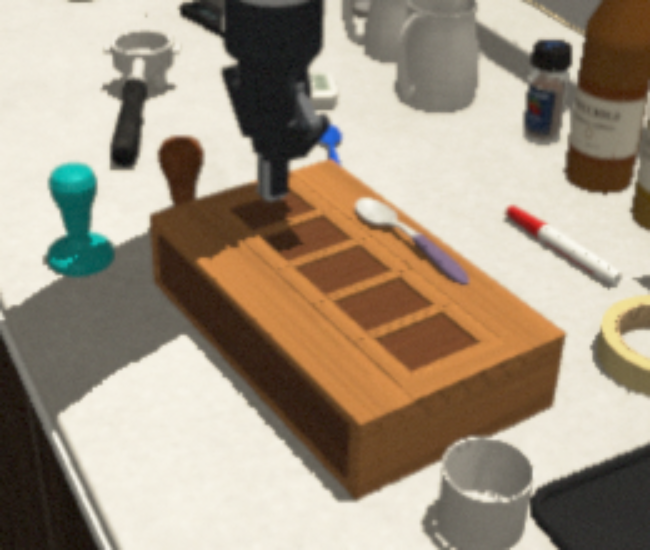

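The closed fingertips, at (270,195) in the crop, are above the far (+y) cap and clear of everything. I'll descend gently.

Call:
send_rows([
  {"tx":5,"tz":0,"ty":4,"roll":0},
  {"tx":4,"tz":0,"ty":0,"roll":0},
  {"tx":3,"tz":0,"ty":0,"roll":0},
  {"tx":1,"tz":0,"ty":0,"roll":0},
  {"tx":1,"tz":0,"ty":0,"roll":0},
  {"tx":1,"tz":0,"ty":0,"roll":0},
  {"tx":1,"tz":0,"ty":0,"roll":0},
  {"tx":0,"tz":0,"ty":0,"roll":0},
])

```text
time_s: 3.15
ee_pos: [0.5487, 0.2508, 0.144]
tool_rot: [-0.084, 1.574, 0.078]
force: [0.5, -0.5, -0.1]
finger_gap: 0.0
```

Call:
send_rows([
  {"tx":1,"tz":0,"ty":0,"roll":0},
  {"tx":1,"tz":0,"ty":0,"roll":0},
  {"tx":1,"tz":0,"ty":0,"roll":0},
  {"tx":1,"tz":0,"ty":0,"roll":0},
  {"tx":1,"tz":0,"ty":0,"roll":0},
  {"tx":0,"tz":0,"ty":0,"roll":0},
  {"tx":0,"tz":0,"ty":0,"roll":0},
  {"tx":0,"tz":0,"ty":0,"roll":0},
])

```text
time_s: 4.15
ee_pos: [0.5488, 0.2508, 0.1408]
tool_rot: [-0.084, 1.572, 0.079]
force: [-0.3, 0.6, -0.2]
finger_gap: 0.0
```

Call:
send_rows([
  {"tx":1,"tz":0,"ty":0,"roll":0},
  {"tx":1,"tz":0,"ty":0,"roll":0},
  {"tx":1,"tz":0,"ty":0,"roll":0},
  {"tx":1,"tz":0,"ty":0,"roll":0},
  {"tx":1,"tz":0,"ty":0,"roll":0},
  {"tx":1,"tz":0,"ty":0,"roll":0},
  {"tx":1,"tz":0,"ty":0,"roll":0},
  {"tx":1,"tz":0,"ty":0,"roll":0},
])

```text
time_s: 5.15
ee_pos: [0.5485, 0.2507, 0.1406]
tool_rot: [-0.082, 1.568, 0.08]
force: [-7.1, -3.0, 17.7]
finger_gap: 0.0001
```

Cap +104 is rigid: 17.7 N with no travel. Next is cap +52.

Call:
send_rows([
  {"tx":-8,"tz":0,"ty":0,"roll":0},
  {"tx":-5,"tz":-1,"ty":-17,"roll":0},
  {"tx":0,"tz":-1,"ty":-20,"roll":0},
  {"tx":0,"tz":0,"ty":-15,"roll":0},
  {"tx":5,"tz":0,"ty":0,"roll":0},
  {"tx":4,"tz":0,"ty":0,"roll":0},
  {"tx":1,"tz":0,"ty":0,"roll":0},
  {"tx":0,"tz":0,"ty":0,"roll":0},
])

```text
time_s: 6.15
ee_pos: [0.5518, 0.1948, 0.1426]
tool_rot: [-0.082, 1.569, 0.079]
force: [0.2, -0.2, 0.5]
finger_gap: -0.0001
```

```bash
python3 -c "
from h import *
plan(.052)"
```

```text
t 6.15 pos [0.5518 0.1948 0.1426] shift mm [-0.   3.4 -0.2] y yaw 95.9 F [ 0.19 -0.18  0.51] gap -0.0001 down [ 0.    -0.001 -1.   ]
```

Call:
send_rows([
  {"tx":0,"tz":0,"ty":3,"roll":0},
  {"tx":1,"tz":0,"ty":0,"roll":0},
  {"tx":1,"tz":0,"ty":0,"roll":0},
  {"tx":1,"tz":0,"ty":0,"roll":0},
  {"tx":1,"tz":0,"ty":0,"roll":0},
  {"tx":1,"tz":0,"ty":0,"roll":0},
  {"tx":1,"tz":0,"ty":0,"roll":0},
  {"tx":1,"tz":0,"ty":0,"roll":0},
])

```text
time_s: 7.15
ee_pos: [0.5513, 0.1986, 0.1406]
tool_rot: [-0.082, 1.565, 0.081]
force: [-6.8, -2.9, 17.3]
finger_gap: 0.0001
```

Cap +52 is rigid as well. Next is the middle cap.

Call:
send_rows([
  {"tx":-8,"tz":0,"ty":0,"roll":0},
  {"tx":-5,"tz":0,"ty":-17,"roll":0},
  {"tx":0,"tz":0,"ty":-20,"roll":0},
  {"tx":0,"tz":0,"ty":-12,"roll":0},
  {"tx":5,"tz":0,"ty":0,"roll":0},
  {"tx":4,"tz":0,"ty":0,"roll":0},
  {"tx":1,"tz":0,"ty":0,"roll":0},
  {"tx":0,"tz":0,"ty":0,"roll":0},
])

```text
time_s: 8.15
ee_pos: [0.5565, 0.1462, 0.143]
tool_rot: [-0.081, 1.566, 0.08]
force: [-1.0, 0.8, 0.6]
finger_gap: 0.0001
```

Call:
send_rows([
  {"tx":0,"tz":0,"ty":0,"roll":0},
  {"tx":1,"tz":0,"ty":0,"roll":0},
  {"tx":1,"tz":0,"ty":0,"roll":0},
  {"tx":1,"tz":0,"ty":0,"roll":0},
  {"tx":1,"tz":0,"ty":0,"roll":0},
  {"tx":1,"tz":0,"ty":0,"roll":0},
  {"tx":1,"tz":0,"ty":0,"roll":0},
  {"tx":1,"tz":0,"ty":0,"roll":0},
])

```text
time_s: 9.15
ee_pos: [0.5566, 0.1468, 0.1362]
tool_rot: [-0.082, 1.565, 0.081]
force: [-2.5, -0.9, 4.4]
finger_gap: -0.0002
```

```bash
python3 -c "
from h import *
plan(0)"
```

```text
t 9.15 pos [0.5566 0.1468 0.1362] shift mm [-0.  -0.4 -0.2] y yaw 95.9 F [-2.48 -0.94  4.36] gap -0.0002 down [ 0.004 -0.    -1.   ]
```

The middle cap gave about 4.6 mm at 4.4 N, so it is the catch. I'll lift straight up off it.

Call:
send_rows([
  {"tx":-4,"tz":0,"ty":0,"roll":0},
  {"tx":-10,"tz":0,"ty":0,"roll":0},
  {"tx":-15,"tz":0,"ty":0,"roll":0},
  {"tx":-20,"tz":0,"ty":0,"roll":0},
  {"tx":-20,"tz":0,"ty":0,"roll":0},
  {"tx":-20,"tz":0,"ty":0,"roll":0},
  {"tx":-10,"tz":0,"ty":0,"roll":0},
  {"tx":0,"tz":0,"ty":0,"roll":0},
])

```text
time_s: 10.15
ee_pos: [0.5565, 0.1468, 0.2434]
tool_rot: [-0.081, 1.562, 0.082]
force: [0.3, -0.6, 0.5]
finger_gap: 0.0
```

Call:
send_rows([
  {"tx":0,"tz":0,"ty":0,"roll":0},
  {"tx":0,"tz":0,"ty":0,"roll":0},
  {"tx":0,"tz":0,"ty":0,"roll":0},
  {"tx":0,"tz":0,"ty":0,"roll":0},
  {"tx":0,"tz":0,"ty":0,"roll":0},
  {"tx":0,"tz":0,"ty":0,"roll":0},
  {"tx":0,"tz":0,"ty":0,"roll":0},
  {"tx":0,"tz":0,"ty":0,"roll":0},
])

```text
time_s: 11.15
ee_pos: [0.5557, 0.1466, 0.2412]
tool_rot: [-0.082, 1.566, 0.081]
force: [0.3, 0.5, -0.0]
finger_gap: 0.0004
```

```bash
python3 -c "
from h import *
plan(0)
c=cam('scene')
cv2.imwrite('pics/s3c.png',cv2.resize(c['frame'][100:320,180:460],None,fx=2.5,fy=2.5))"
```

```text
t 11.15 pos [0.5557 0.1466 0.2412] shift mm [ 0.  -0.3  0.6] y yaw 95.9 F [ 0.3   0.46 -0.03] gap 0.0004 down [ 0.004 -0.    -1.   ]
```

View pics/s3c.png

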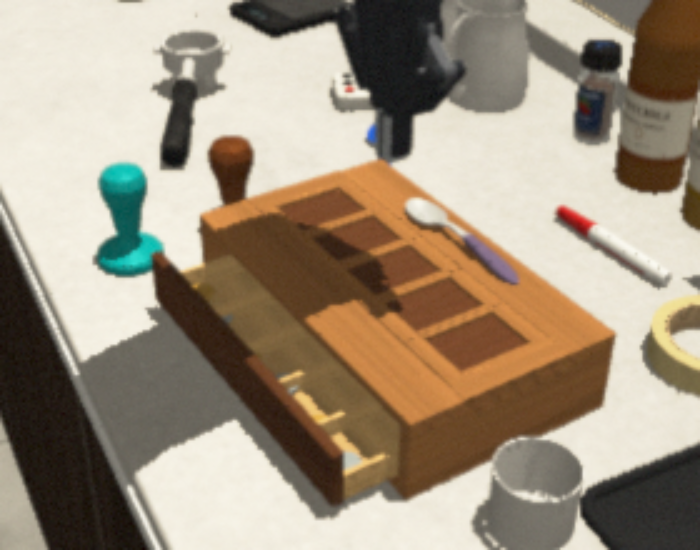

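The drawer is open, with its front edge running from (157,258) to (335,495). The spoon, tamper and cup have not moved, and the arm is clear. I'll check the travel numerically, then hand in.

```bash
python3 -c "
from h import *
c=cam('scene')
for u,v in [(200,325),(265,395),(300,440)]:
    for du in (0,4):
        p=world(c,180+u/2.5+du-2,100+v/2.5); print(p.round(3),'box x mm',((p[:2]-MID)@BX*1e3).round(1))
print(job.finish_job())"
```

```text
[0.414 0.192 0.034] box x mm -136.7
[0.416 0.173 0.046] box x mm -136.9
[0.426 0.092 0.038] box x mm -135.0
[0.427 0.076 0.05 ] box x mm -135.5
[0.431 0.044 0.034] box x mm -135.0
[0.432 0.03  0.045] box x mm -134.9
the job is handed in; nothing more can be done
None
```

The drawer is open and the job is handed in, at about 11 s of the 48 s limit.

- **Finding the button:** I felt the caps with closed fingertips, starting from the +y end. The caps at y = +104 and +52 mm were rigid, at about 17 N with no travel. The middle cap (y = 0) gave about 4.6 mm at 4.4 N, so it is the catch. I did not touch the last two caps.
- **Letting go:** I lifted straight up about 100 mm. The wrist force went back to roughly zero, so the robot is touching nothing.
- **Last checks:** The final picture shows the drawer open, with the spoon, tamper and cup apparently unmoved. The drawer front measured 135–137 mm in front of the row of caps. Fully open would be about 140 mm, so this is 3–5 mm short. I took that as fully open within measuring error (about 2 mm camera calibration plus the depth reading and my estimate of the box position), but I did not resolve the difference.

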